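# Assemble the herb sieve set on its stand

### The job

Build up the small steel sieve set on the round wooden stand: the receiving pan goes into the stand's recess, the fine gauze sieve on the pan, the coarse round-hole sieve on that, and the lid on top, every piece fully home in the one below, level and let go. Set the pieces down, do not drop them, and leave the mortar, the amber jar and the brass cup standing where they are.

Things in the scene. Friction and masses are not known exactly. Their poses are not given: they have to be found in the camera images.
- pan: steel receiving pan, 34 mm high, plain closed floor. Tapered foot 7 mm high (46 mm across below, 53 at its top), then a straight wall 60 mm in outside diameter, 2 mm thick, open on top; floor 10 mm up. Origin: centre of the foot's underside, z up. Foot in the stand's recess, shoulder on the stand's top: origin 15 mm above the stand's.
- fine_sieve: steel sieve with a gauze floor (fine square grid), 44 mm high. Tapered foot 7 mm high (46 mm across below, 53 at its top), then a straight wall 60 mm in outside diameter, 2 mm thick, open on top; floor 10 mm up. Origin: centre of the foot's underside, z up. Foot inside the pan, shoulder on the pan's rim: origin 27 mm above the pan's.
- coarse_sieve: steel sieve, floor with seven large dark round holes (12 mm), 58 mm high. Tapered foot 7 mm high (46 mm across below, 53 at its top), then a straight wall 60 mm in outside diameter, 2 mm thick, open on top; floor 10 mm up. Origin: centre of the foot's underside, z up. Foot inside the fine sieve, shoulder on its rim: origin 37 mm above the fine sieve's.
- lid: steel lid: tapered foot 7 mm high (46 mm across below, 53 at its top), on it a disc 60 mm in diameter, 5 mm thick, with an upright central knob 18 mm in diameter from 12 to 40 mm above the underside. Origin: centre of the foot's underside, z up. Foot inside the coarse sieve, disc on its rim: origin 51 mm above the coarse sieve's.
- stand: brown wooden disc fixed to the table, 110 mm in diameter and 22 mm high, with a central round recess 57 mm in diameter and 10 mm deep. Origin: centre of the underside, on the table, z up.
- mortar: white ceramic mortar bowl, 84 mm across the rim, 60 mm high, standing loose among the pieces; to be left alone. Origin: centre of the underside.
- jar: amber glass jar with a black cap and a blank label, 54 mm in diameter, 85 mm high, loose; to be left alone. Origin: centre of the underside.
- cup: plain brass cup, 60 mm across the rim, 50 mm high, loose, no part of the sieve set; to be left alone. Origin: centre of the underside.

How it is judged:
By the outcome, as a careful person would: the job done as asked, in the order asked, and still so for the second after the job is handed in, with the robot touching nothing.
It also fails if it takes over 115 s, if anything falls off the work surface, if the arm or the gripper's body presses on something with over 40 N, if the wrist force passes 120 N, or if a joint passes its speed limit or range.

### The arm

A 7-joint arm with a two-finger parallel gripper is mounted at the origin on the work surface. World frame = base frame: x ahead of the robot, y to its left, z up, the work surface at z = 0. Lengths are in mm, angles in rad, forces in N, time in s.
With the tool pointing down it reaches from about 400 to 875 mm from the base axis. Payload 4.4 kg.
Tool frame: the origin (TCP) lies at the very end of the fingers, on their centre line; the grasp point (between the pads) lies ctrl.grip_depth behind it (ctrl.grip_depth is the distance from the TCP to the grasp point, in mm); z points along the fingers, y is the direction in which the jaws open and shut (so a half turn about z gives the same grasp; the last joint's range is limited). The gripper opens to 85 mm and grips with 20 to 120 N. Pads are 22 mm wide; open, the fingers measure 114 mm over their backs; the gripper's body (76 mm by 85 mm) begins 54 mm behind the grasp point. The pads swing forward as they close: fully open they stand 13 mm farther back than shut.
Start: joints at [1.107, 0.628, 0.038, 1.517, -0.027, 0.996, -0.02], TCP at [251.832, -599.248, 231.313] pointing down, gripper open.
Joint ranges: [-3.06, 3.06], [-0.37, 2.12], [-1.25, 1.32], [0.18, 2.47], [-1.1, 4.24], [0.23, 1.98], [-2.94, 2.94]. Speed limits (rad/s): [2.57, 2.57, 3.14, 3.14, 3.14, 3.14, 3.14].

### API

Orientations are given as [roll, pitch, yaw] about the fixed x, y, z axes, in that order (R = Rz(yaw) Ry(pitch) Rx(roll)).
In Python, from cell import ctrl gives the robot as it stands.
- The arm moves only by the tool servo_tool, never from a script. Its argument "commands" is one flat list of numbers, 5 for each row, row after row: the shift along the tool's x, y, z in units of 25 mm (1.0 is 25 mm), then the turn about the tool's z in units of 6 degrees (1.0 is 6 degrees), then the closure, from 0 (fully open) to 1 (shut). In form: [tx, ty, tz, twist, gripper, tx, ty, tz, twist, gripper, ...]. A call has 1 to 10 rows; each row is the pose to reach, as a shift and turn from the pose commanded when the call began, along the tool's axes at that moment; what a row does not reach only later rows make up. A row lasts 1/12 s, in which the tool goes at most 41.7 mm and 7.16 degrees, less where a joint would pass 70% of its speed; a pose out of reach is approached as far as the arm can. A call with a gripper value outside its range is refused whole. The fingers move at their own pace and stop on an object; the grip force is fixed at half the most. Time passes only in rows, so rows that repeat a pose let the fingers close. It gives the time, the measured TCP pose, the force and the opening at its end, in the units of the state.
- ctrl.read_state(): the state, without advancing time (a new reading comes with each control period).
- ctrl.get_image(name): name is "scene" or "top" or "wrist"; returns a dict with "img" (480x640x3 uint8, blue, green, red), "K" (3x3 intrinsics, pixels), "T" (4x4, takes a point from camera to world coordinates). Camera axes: x right, y down, z forward; pixel columns grow to the right and rows downward; lengths in mm; the calibration is good to about 2 mm. A picture is of the moment at which its call begins. There is no depth.
- ctrl.finish_job(): hands the job in, once; it reports no verdict.
The state is a dict: "clock": time; "qpos": joint angles; "qd": joint speeds; "tau": joint torques, N m; "eef_pos": TCP position; "tool_rot": TCP orientation; "force": force on the tool from outside, world axes, zero at the start; "torque": the same for the moment, N m; "width": finger opening in mm.
Only numpy, scipy, OpenCV 4.12 (cv2) and the standard library are available. Lean on these libraries where they do the work, as an engineer would, in place of code of your own. Each camera call takes 0.05 s, during which the arm holds its last target.

## Working session

There is one attempt and no reset: what is moved stays moved. The work goes in short steps, Python scripts to look and compute and a tool call to move; the robot and the scene stay as the last step left them, time stands still between calls to the robot, and variables do not carry over. Pictures are saved under pics/ and viewed, and the job is handed in when it is done.

Besides the shell and the picture viewer there is one more tool, called after "Call:" as name(argument=value, ...), one argument or row to a line, values as JSON. servo_tool: Moves the arm, as the interface text tells. Its arguments: {"type":"object","properties":{"commands":{"type":"array","items":{"type":"number"}}},"required":["commands"]}

```bash
mkdir -p pics; ls
python3 - <<'E'
from cell import ctrl
import cv2
for n in("scene","top","wrist"):
    d=ctrl.get_image(n);cv2.imwrite(f"pics/{n}0.png",d["img"]);print(n,d["K"].tolist(),d["T"].round(4).tolist())
s=ctrl.read_state()
print(s,ctrl.grip_depth)
E
```

```text
pics
scene [[478.94606965505903, 0.0, 325.31815024072955], [0.0, 478.94606965505903, 244.20659573094883], [0.0, 0.0, 1.0]] [[0.7061, 0.545, -0.4521, 873.6261], [0.7079, -0.5574, 0.4337, -357.9288], [-0.0156, -0.6263, -0.7794, 650.0497], [0.0, 0.0, 0.0, 1.0]]
top [[498.43760557125313, 0.0, 322.33464801551526], [0.0, 498.43760557125313, 240.38462562586906], [0.0, 0.0, 1.0]] [[-0.0014, -0.9952, 0.0979, 422.146], [-1.0, 0.0012, -0.0014, -17.5152], [0.0013, -0.0979, -0.9952, 918.5897], [0.0, 0.0, 0.0, 1.0]]
wrist [[336.7059315146404, 0.0, 320.51770101164317], [0.0, 336.7059315146404, 247.3240019940866], [0.0, 0.0, 1.0]] [[0.3877, -0.8788, -0.2783, 322.3876], [-0.9218, -0.3698, -0.1165, -569.5512], [-0.0005, 0.3016, -0.9534, 373.2038], [0.0, 0.0, 0.0, 1.0]]
{'clock': 0.15, 'qpos': array([ 1.10718496,  0.62914298,  0.03845581,  1.51813611, -0.02696842,
        0.99629822, -0.02000664]), 'qd': array([-0.00101612, -0.0030852 , -0.00017714, -0.00408284,  0.00012937,
        0.00094771,  0.00038976]), 'tau': array([-1.51043832e-04, -5.63805807e+01,  1.22738276e+00, -1.93650931e+01,
        1.11650574e-02,  7.32492772e-03, -2.23123919e-06]), 'eef_pos': array([ 251.64487988, -598.79757776,  230.59514541]), 'tool_rot': array([-3.14012659e+00,  3.83712487e-05,  3.97815992e-01]), 'force': array([0.41550435, 0.00140145, 0.25269797]), 'torque': array([0.0030188 , 0.02246674, 0.0438125 ]), 'width': 85.5059215455045} 18.700000000000003
```

View pics/scene0.png

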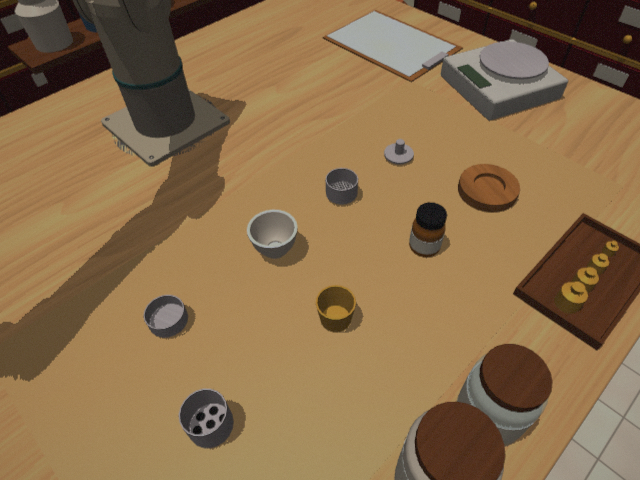

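View pics/top0.png

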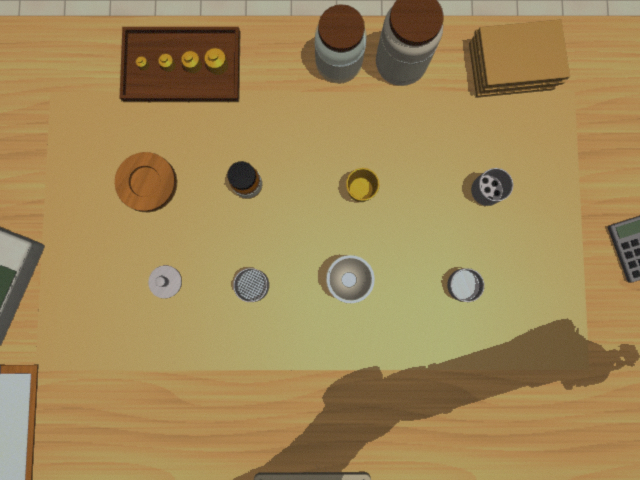

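View pics/wrist0.png

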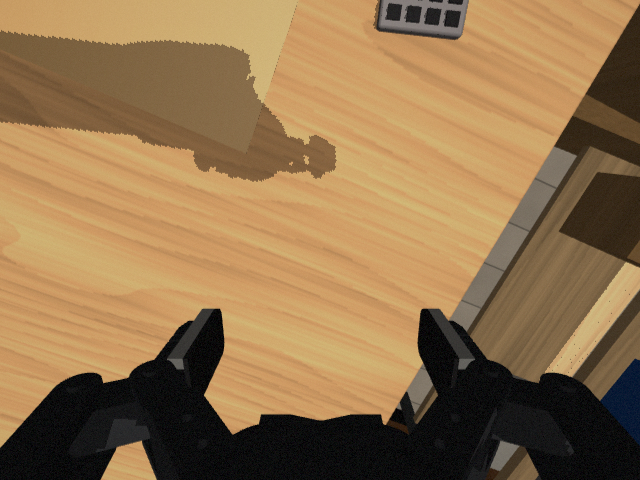

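The scene view and the top view show all eight things. Approximate top-view pixels:

| Piece | Pixel |
|---|---|
| stand | (146,181) |
| pan | (465,284) |
| fine sieve | (251,285) |
| coarse sieve | (492,187) |
| lid | (165,282) |
| mortar | (350,279) |
| jar | (243,178) |
| cup | (362,185) |

I'll enlarge crops to measure these.

Run:
```python
import cv2,numpy as np
im=cv2.imread("pics/top0.png")
ts=[]
for n,(u,v) in dict(pan=(465,284),coarse=(492,187),fine=(251,285),lid=(165,282),stand=(146,181)).items():
    r=32 if n=='stand' else 24
    c=cv2.resize(im[v-r:v+r,u-r:u+r],(264,264),interpolation=cv2.INTER_CUBIC)
    for k in range(0,2*r,8):
        p=int(k*264/(2*r)); cv2.putText(c,str(u-r+k),(p,8),0,.28,(0,0,255));cv2.putText(c,str(v-r+k),(0,p+4),0,.28,(0,0,255))
        cv2.line(c,(p,0),(p,264),(0,90,0),1) if 0 else None
    ts.append(c)
ts.append(np.zeros_like(c))
cv2.imwrite("pics/crop1.png",np.vstack([np.hstack(ts[:3]),np.hstack(ts[3:])]))
```

```text
(no output)
```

View pics/crop1.png

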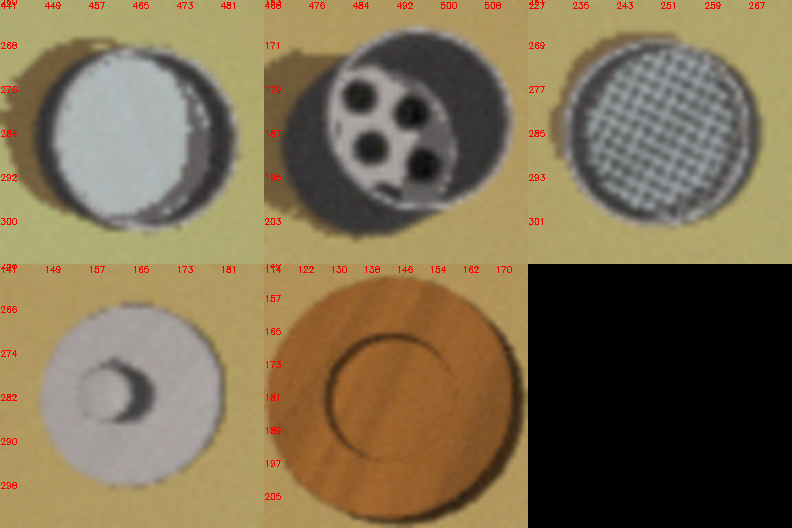

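```bash
cat > h.py <<'E'
import numpy as np,cv2
def ray(d,u,v,z):
    K=d["K"];T=d["T"]
    r=T[:3,:3]@np.linalg.solve(K,[u,v,1.]);o=T[:3,3]
    return o+r*(z-o[2])/r[2]
def proj(d,P):
    P=np.atleast_2d(P);T=d["T"];c=(P-T[:3,3])@T[:3,:3];q=c@d["K"].T
    return q[:,:2]/q[:,2:]
def circ(x,y,z,r,n=120):
    a=np.linspace(0,2*np.pi,n);return np.c_[x+r*np.cos(a),y+r*np.sin(a),np.full(n,z)]
def overlay(d,circles,u,v,r,size=264):
    s=size/(2*r);im=d["img"];M=np.float32([[s,0,-(u-r)*s],[0,s,-(v-r)*s]])
    c=cv2.warpAffine(im,M,(size,size),flags=cv2.INTER_CUBIC)
    for ci,col in circles:
        p=(proj(d,circ(*ci))-[u-r-.5,v-r-.5])*s
        cv2.polylines(c,[np.int32(p*16)],True,col,1,cv2.LINE_AA,4)
    return c
E
python3 - <<'E'
from cell import ctrl
from h import *
d=ctrl.get_image("top");s=ctrl.get_image("scene")
px=dict(pan=(467.3,285.1,34,30),coarse=(495.6,184.6,58,30),fine=(250.5,285.2,44,30),lid=(165,281.8,12,30),stand=(145,182.2,22,55))
A=[];B=[]
R=(0,0,255);G=(0,255,0)
for n,(u,v,z,r) in px.items():
    P=ray(d,u,v,z);print(n,P.round(1),np.hypot(P[0],P[1]).round())
    cs=[((P[0],P[1],z,r),R)]
    if n=='stand': cs+=[((P[0],P[1],22,28.5),R),((P[0],P[1],0,55),G)]
    elif n=='lid': cs+=[((P[0],P[1],40,9),G)]
    else: cs+=[((P[0],P[1],7,30),G)]
    A.append(overlay(d,cs,u,v,32 if n=='stand' else 24))
    q=proj(s,P)[0]; B.append(overlay(s,cs,q[0],q[1],40 if n=='stand' else 30))
A.append(A[0]*0);B.append(B[0]*0)
cv2.imwrite("pics/ov1.png",np.vstack([np.hstack(A[:3]),np.hstack(A[3:])]))
cv2.imwrite("pics/ov2.png",np.vstack([np.hstack(B[:3]),np.hstack(B[3:])]))
E
```

```text
pan [ 429.4 -275.    34. ] 510.0
coarse [ 604.8 -323.    58. ] 686.0
fine [429.6 106.8  44. ] 443.0
lid [436.2 266.4  12. ] 511.0
stand [617.6 305.1  22. ] 689.0
```

View pics/ov1.png

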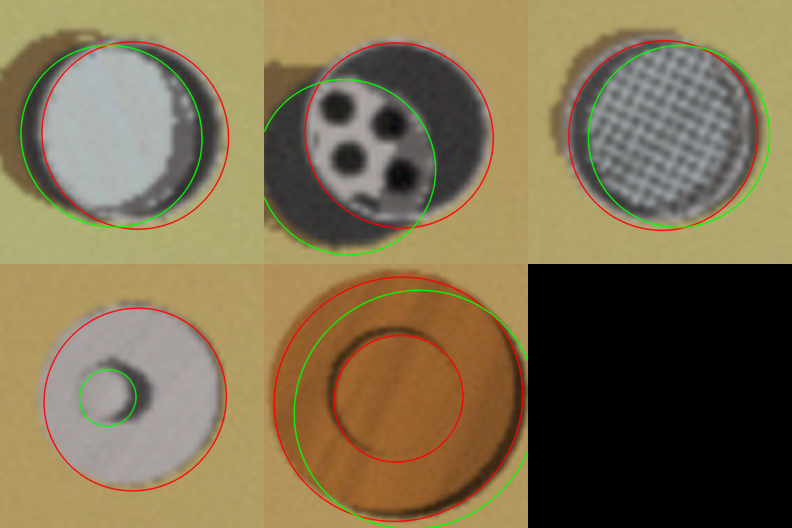

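View pics/ov2.png

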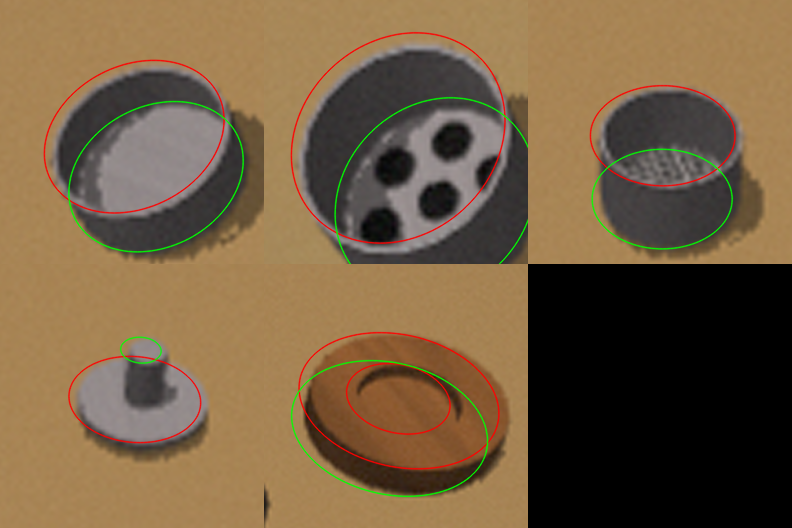

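```bash
sed -i 's/\[u-r-.5,v-r-.5\]/[u-r,v-r]/' h.py
cat >> h.py <<'E'
def fit(d,circles,x0,span=8):
    """circles: list of (z,r); maximise mean abs radial gradient along projected circles"""
    from scipy.optimize import minimize
    g=cv2.GaussianBlur(d["img"].astype(np.float32),(0,0),0.8)
    def samp(im,p): return cv2.remap(im,p[:,0].astype(np.float32)[None],p[:,1].astype(np.float32)[None],cv2.INTER_LINEAR)[0]
    def cost(xy):
        t=0
        for z,r in circles:
            a=proj(d,circ(*xy,z,r+1.5));b=proj(d,circ(*xy,z,r-1.5))
            t-=np.minimum(np.abs(samp(g,a)-samp(g,b)).sum(-1),90).mean()
        return t
    G=[(cost((x0[0]+i,x0[1]+j)),x0[0]+i,x0[1]+j) for i in np.arange(-span,span+.1,1) for j in np.arange(-span,span+.1,1)]
    b=min(G);r=minimize(cost,b[1:],method="Nelder-Mead",options=dict(initial_simplex=[b[1:],(b[1]+.7,b[2]),(b[1],b[2]+.7)]))
    return r.x,-r.fun
E
python3 - <<'E'
from cell import ctrl
from h import *
d=ctrl.get_image("top");s=ctrl.get_image("scene")
X=dict(pan=((428,-274),[(34,30),(34,28)]),coarse=((605,-323),[(58,30),(58,28)]),fine=((430,107),[(44,30),(44,28)]),lid=((436,266),[(12,30),(40,9)]),stand=((617,305),[(22,55),(22,28.5)]),
 mortar=((430,-70),[(60,42)]),cup=((600,-90),[(50,30)]))
A=[];B=[]
R=(0,0,255)
for n,(x0,cs) in X.items():
    p,f=fit(d,cs,x0);q,fs=fit(s,cs,p,7);print(n,p.round(1),round(f),q.round(1),round(fs),"diff",(q-p).round(1))
    if n in('mortar','cup'):continue
    for im,L,c in((d,A,p),(s,B,q)):
        u,v=proj(im,[*c,cs[0][0]])[0]
        L.append(overlay(im,[((*c,z,r),R) for z,r in cs],int(u),int(v),34 if n=='stand' else 25))
A.append(A[0]*0);B.append(B[0]*0)
cv2.imwrite("pics/ov3.png",np.vstack([np.hstack(A[:3]),np.hstack(A[3:])]))
cv2.imwrite("pics/ov4.png",np.vstack([np.hstack(B[:3]),np.hstack(B[3:])]))
E
```

```text
pan [ 430.1 -274.5] 166 [ 435.5 -275. ] 170 diff [ 5.4 -0.5]
coarse [ 604.6 -322. ] 167 [ 611.1 -323.9] 169 diff [ 6.5 -1.9]
fine [429.8 103.1] 128 [435.4 106.8] 145 diff [5.5 3.7]
lid [439.  266.2] 89 [440.4 267.7] 100 diff [1.4 1.5]
stand [617.9 304. ] 92 [624.  307.9] 89 diff [6.2 3.9]
mortar [437.4 -58.8] 50 [444.7 -66.5] 71 diff [ 7.3 -7.7]
cup [606.1 -87.8] 68 [613. -91.] 73 diff [ 6.8 -3.2]
```

View pics/ov3.png

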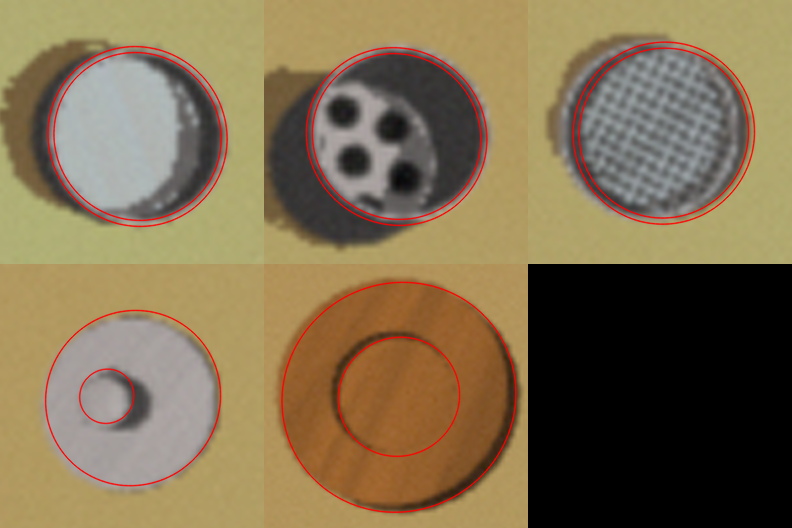

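View pics/ov4.png

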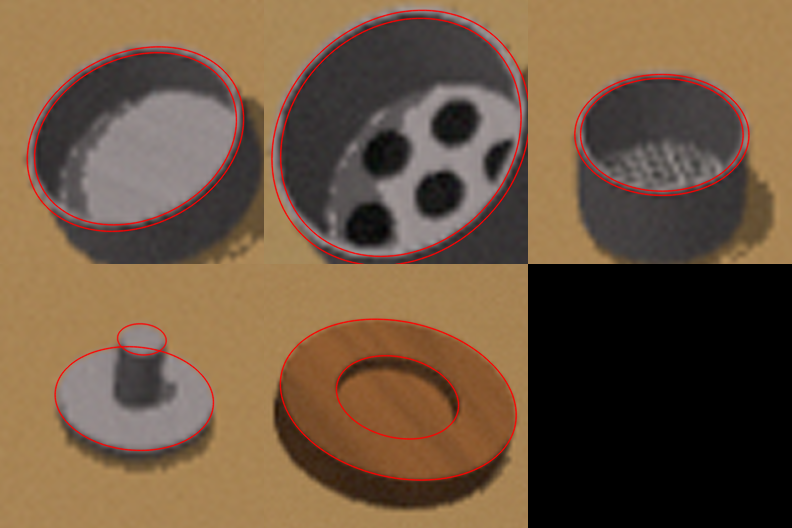

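The scene-camera fit lies on every edge. The top camera differs from it by about 6 mm in x, so I'll move over the pan and use the wrist camera to decide.

Call:
servo_tool(
  commands=[1.3,-1.0,0.1,0.9,0,2.6,-2.0,0.3,1.9,0,3.9,-3.0,0.4,2.8,0,5.2,-4.1,0.5,3.8,0,6.5,-5.1,0.7,3.8,0,7.8,-6.1,0.8,3.8,0,9.1,-7.1,0.9,3.8,0,10.4,-8.1,1.1,3.8,0,11.7,-9.1,1.2,3.8,0,11.7,-9.1,1.2,3.8,0],
)

```text
clock: 1.18
eef_pos: [438.4, -266.4, 200.8]
tool_rot: [-3.136, -0.002, 0.013]
force: [0.6, 0.9, -0.3]
width: 85.3
```

```bash
cat > look.py <<'E'
import sys
from cell import ctrl
from h import *
SPEC=dict(pan=[(34,30),(34,28)],coarse=[(58,30),(58,28)],fine=[(44,30),(44,28)],lid=[(12,30),(40,9)],stand=[(22,55),(22,28.5)])
def look(n,x0,tag,dz=0,span=8):
    w=ctrl.get_image("wrist");s=ctrl.read_state()
    print("t",round(s["clock"],2),"tcp",s["eef_pos"].round(1),"rot",s["tool_rot"].round(4),"F",s["force"].round(1),"w",round(s["width"],1))
    cs=[(z+dz,r) for z,r in SPEC[n]]
    p,f=fit(w,cs,x0,span);print(n,p.round(1),round(f))
    im=w["img"].copy()
    for z,r in cs: cv2.polylines(im,[np.int32(proj(w,circ(*p,z,r))*16)],True,(0,0,255),1,cv2.LINE_AA,4)
    cv2.imwrite(f"pics/{tag}.png",im);return p
if __name__=="__main__":
    look(sys.argv[1],(float(sys.argv[2]),float(sys.argv[3])),sys.argv[4],float(sys.argv[5]) if len(sys.argv)>5 else 0)
E
python3 look.py pan 433 -275 w1
```

```text
t 1.23 tcp [ 436.3 -270.9  201.1] rot [-3.1389e+00 -9.0000e-04  9.7000e-03] F [-0.1 -0.3 -0.3] w 85.4
pan [ 432.6 -275.9] 175
```

View pics/w1.png

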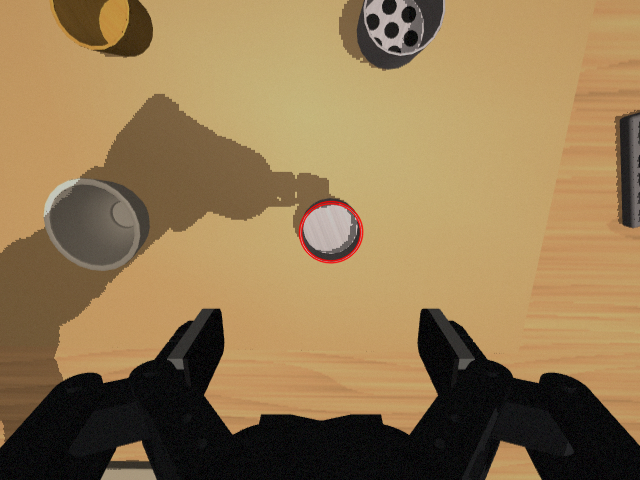

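The wrist fit, (432.6, -275.9), lies between the other two, so I'll go down on the pan.

Call:
servo_tool(
  commands=[0,0,1.3,0,0,0,0,2.6,0,0,0,0,3.9,0,0,0,0,5.2,0,0,0,0,6.2,0,0,0,0,7.0,0,0,0,0,7.5,0,0,0,0,7.72,0,0,0,0,7.72,0,0,0,0,7.72,0,0.05],
)

```text
clock: 2.07
eef_pos: [433.3, -277.2, 8.7]
tool_rot: [3.141, -0.0, -0.001]
force: [-0.1, 0.1, -0.2]
width: 81.3
```

```bash
python3 look.py pan 433 -275 w2
```

```text
t 2.12 tcp [ 433.7 -277.1    9.1] rot [ 3.1405e+00 -1.2000e-03 -8.0000e-04] F [ 1.7 -0.1 -0.6] w 81.2
pan [ 432.5 -276.2] 174
```

View pics/w2.png

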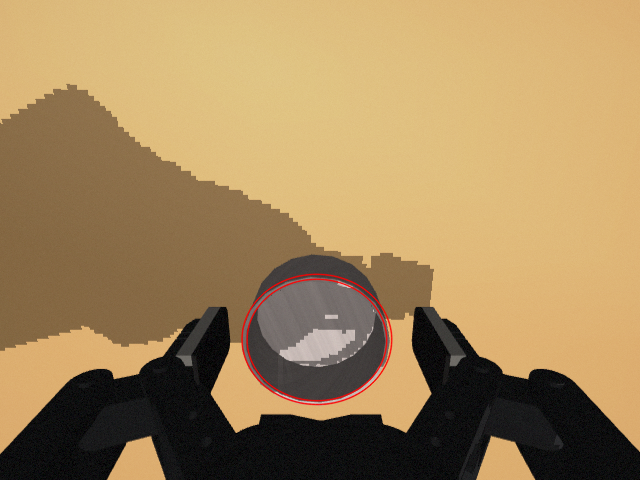

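The pan sits between the pads (rim centre about (317,340) px), and the wrist fit agrees with the TCP to about 1 mm. I'll close, lift and look.

Call:
servo_tool(
  commands=[0,0,0,0,0.3,0,0,0,0,0.6,0,0,0,0,1,0,0,0,0,1,0,0,0,0,1,0,0,0,0,1,0,0,-0.3,0,1,0,0,-0.8,0,1,0,0,-0.8,0,1],
)

```text
clock: 2.87
eef_pos: [434.5, -276.9, 30.4]
tool_rot: [3.14, -0.003, -0.0]
force: [0.1, -0.2, -0.4]
width: 58.5
```

```bash
python3 look.py pan 433 -277 w3 20
```

```text
t 2.92 tcp [ 434.4 -276.8   29.7] rot [ 3.14e+00 -2.60e-03  1.00e-04] F [ 0.2 -0.8 -1.8] w 58.8
pan [ 432.8 -278. ] 177
```

View pics/w3.png

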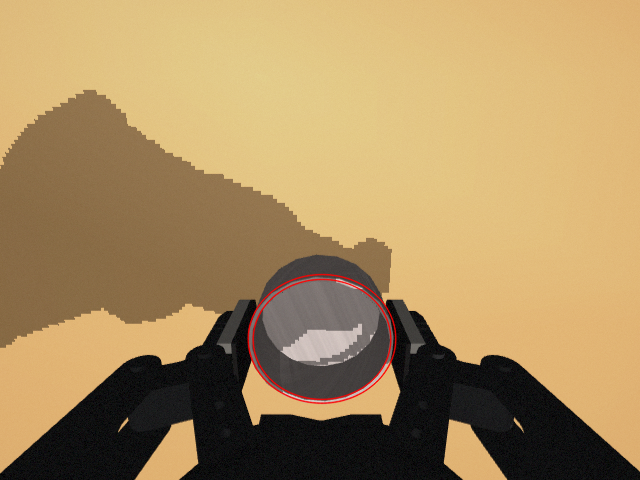

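The pan is held level and centred (pads at columns 250 and 392). Now I'll lift it and carry it to the stand.

Call:
servo_tool(
  commands=[0,0,-1.2,0,1,0,0,-2.6,0,1,0,0,-4.0,0,1,0.2,-0.8,-5.2,0,1,0.6,-2.0,-5.9,0,1,1.1,-3.4,-6.0,0,1,1.6,-4.9,-6.0,0,1,2.1,-6.5,-6.0,0,1,2.6,-8.0,-6.0,0,1,3.1,-9.6,-6.0,0,1],
)

```text
clock: 3.75
eef_pos: [510.9, -34.8, 178.2]
tool_rot: [3.141, 0.0, -0.001]
force: [1.2, -0.3, -0.7]
width: 58.7
```

Call:
servo_tool(
  commands=[0.5,-1.5,0,0,1,1.0,-3.0,0,0,1,1.5,-4.5,0,0,1,2.0,-6.1,0,0,1,2.4,-7.6,0,0,1,2.9,-9.1,0,0,1,3.4,-10.6,0,0,1,3.8,-12.0,0,0,1,4.2,-13.0,0,0,1,4.36,-13.7,0,0,1],
)

```text
clock: 4.58
eef_pos: [619.7, 310.4, 177.2]
tool_rot: [-3.14, 0.0, 0.004]
force: [0.4, 0.6, -1.0]
width: 58.8
```

Call:
servo_tool(
  commands=[0,0,0,0,1,0,0,0,0,1,0,0,0,0,1],
)

```text
clock: 4.83
eef_pos: [619.5, 304.5, 177.6]
tool_rot: [3.14, 0.001, -0.001]
force: [0.2, -0.2, -0.5]
width: 58.4
```

```bash
python3 look.py stand 621 306 w4
```

```text
t 4.88 tcp [619.8 303.9 177.9] rot [ 3.1398e+00  8.0000e-04 -2.0000e-03] F [-0.7 -0.3 -2.2] w 58.5
stand [622.2 305.8] 131
```

View pics/w4.png

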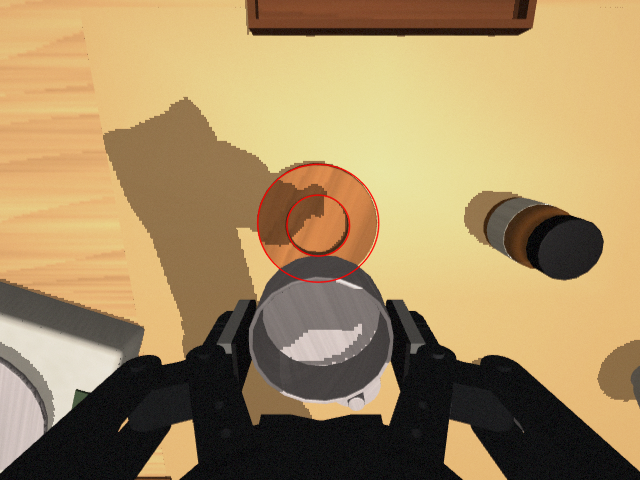

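The stand fit is clean (centre about (318,224) px). I'll correct for the pan's offset in the grip, then lower it to just above the stand.

Call:
servo_tool(
  commands=[0.15,-0.11,1.0,0,1,0.15,-0.11,2.2,0,1,0.15,-0.11,3.4,0,1,0.15,-0.11,4.4,0,1,0.15,-0.11,5.2,0,1,0.15,-0.11,5.6,0,1,0.15,-0.11,5.7,0,1,0.15,-0.11,5.7,0,1,0.15,-0.11,5.7,0,1],
)

```text
clock: 5.63
eef_pos: [624.8, 308.7, 37.3]
tool_rot: [-3.141, -0.002, -0.001]
force: [0.8, -0.7, -0.6]
width: 58.9
```

Run:
```python
from look import *
look("pan",(623,307),"w5",26)
w=ctrl.get_image("wrist");print("stand",fit(w,[(22,55)],(622,306),6))
cv2.imwrite("pics/s5.png",cv2.resize(ctrl.get_image("scene")["img"][140:260,410:570],None,fx=4,fy=4,interpolation=2))
```

```text
t 5.68 tcp [625.  309.   37.7] rot [-3.1404e+00 -2.8000e-03 -6.0000e-04] F [-0.4 -0.1 -1.3] w 58.7
pan [623.  307.4] 177
stand (array([620.67735577, 306.79630241]), np.float64(66.7862319946289))
```

View pics/w5.png

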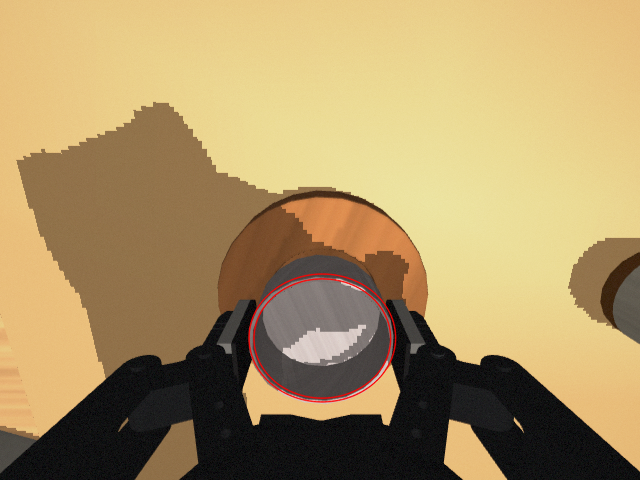

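View pics/s5.png

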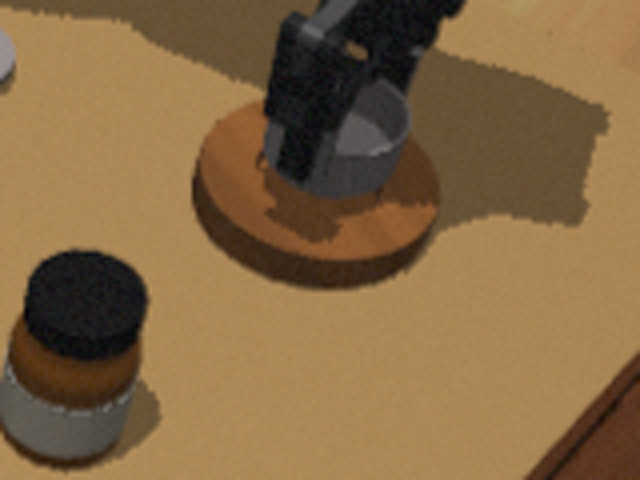

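Call:
servo_tool(
  commands=[-0.05,0.05,0.05,0,1,-0.05,0.05,0.15,0,1,-0.05,0.05,0.25,0,1,-0.05,0.05,0.35,0,1,-0.05,0.05,0.43,0,1,-0.05,0.05,0.47,0,1,-0.05,0.05,0.47,0,1],
)

```text
clock: 6.37
eef_pos: [622.9, 307.7, 25.1]
tool_rot: [-3.141, -0.001, -0.0]
force: [-1.1, -0.2, 7.8]
width: 58.6
```

Run:
```python
from look import *
s=ctrl.read_state();dz=s["eef_pos"][2]-8.9;print(dz)
look("pan",(623,307),"w6",dz)
```

```text
16.24671937536972
t 6.42 tcp [622.9 307.6  25.2] rot [-3.1412e+00 -8.0000e-04 -2.0000e-04] F [-1.6 -1.   6.5] w 58.6
pan [622.1 306.9] 177
```

Call:
servo_tool(
  commands=[0,0,0.03,0,1,0,0,0.05,0,1,0,0,0.05,0,1],
)

```text
clock: 6.67
eef_pos: [622.9, 307.6, 25.1]
tool_rot: [-3.141, -0.001, -0.0]
force: [-3.1, -1.7, 12.9]
width: 58.5
```

Run:
```python
from look import *
look("pan",(623,307),"w7",15)
cv2.imwrite("pics/s7.png",cv2.resize(ctrl.get_image("scene")["img"][150:230,440:540],None,fx=6,fy=6,interpolation=2))
```

```text
t 6.72 tcp [622.9 307.6  25.1] rot [-3.1411e+00 -8.0000e-04 -2.0000e-04] F [-3.7 -1.8 12.9] w 58.5
pan [621.5 307.4] 179
```

View pics/s7.png

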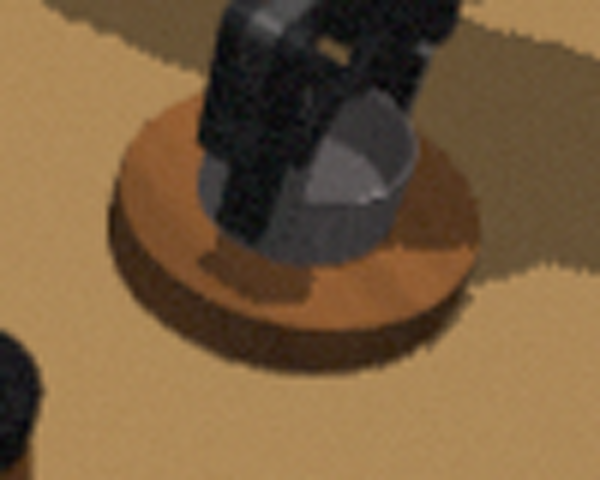

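Call:
servo_tool(
  commands=[-0.02,0.01,0,0,1,-0.04,0.02,0,0,1,-0.05,0.03,0,0,1,-0.05,0.03,0,0,1],
)

```text
clock: 7.1
eef_pos: [622.9, 307.6, 25.1]
tool_rot: [-3.14, -0.004, -0.0]
force: [-0.5, 0.3, 10.3]
width: 58.7
```

```bash
python3 look.py pan 622 307 w8 15
```

```text
t 7.15 tcp [622.9 307.6  25.1] rot [-3.1398e+00 -3.6000e-03 -1.0000e-04] F [-0.6  0.3 11.1] w 58.7
pan [621.5 307.3] 179
```

Lateral force is now near zero, with 11 N vertical. I'll release and inspect.

Call:
servo_tool(
  commands=[0,0,0,0,0.35,0,0,0,0,0.25,0,0,0,0,0.1,0,0,0,0,0,0,0,0,0,0,0,0,-1.0,0,0,0,0,-2.4,0,0,0,0,-4,0,0,0,0,-5.5,0,0,0,0,-6.4,0,0],
)

```text
clock: 7.98
eef_pos: [622.8, 307.3, 187.1]
tool_rot: [-3.139, -0.005, -0.0]
force: [0.6, -0.0, 0.3]
width: 85.1
```

Call:
servo_tool(
  commands=[0,0,0,0,0,0,0,0,0,0],
)

```text
clock: 8.15
eef_pos: [621.9, 307.1, 184.4]
tool_rot: [-3.14, -0.003, -0.0]
force: [-0.2, 0.6, -0.2]
width: 85.3
```

Run:
```python
from look import *
p=look("pan",(622,307),"w9",15)
w=ctrl.get_image("wrist");print("stand",fit(w,[(22,55)],(622,306),6))
s=ctrl.get_image("scene")
for dz in (13,15,17,19,22): 
  print(dz,[ (v[0].round(1),round(v[1],1)) for v in (fit(w,[(34+dz,30),(34+dz,28)],(622,307),6),fit(s,[(34+dz,30),(34+dz,28)],(624,308),6))])
cv2.imwrite("pics/s9.png",cv2.resize(s["img"][140:230,440:540],None,fx=6,fy=6,interpolation=2))
```

```text
t 8.2 tcp [620.7 306.7 182.5] rot [ 3.1415e+00  7.0000e-04 -1.0000e-04] F [ 0.9  0.1 -0.8] w 85.6
pan [621.7 306.2] 177
stand (array([623.8390624 , 306.53776965]), np.float64(89.62564086914062))
13 [(array([621.4, 306.4]), np.float64(176.5)), (array([623. , 308.8]), np.float64(108.4))]
15 [(array([621.7, 306.2]), np.float64(176.8)), (array([623.9, 306.7]), np.float64(107.8))]
17 [(array([622. , 306.2]), np.float64(176.9)), (array([624.9, 304.4]), np.float64(107.2))]
19 [(array([622.3, 306.2]), np.float64(177.1)), (array([625.8, 302.4]), np.float64(106.6))]
22 [(array([622.8, 306.7]), np.float64(176.2)), (array([627.1, 299.1]), np.float64(105.5))]
```

View pics/s9.png

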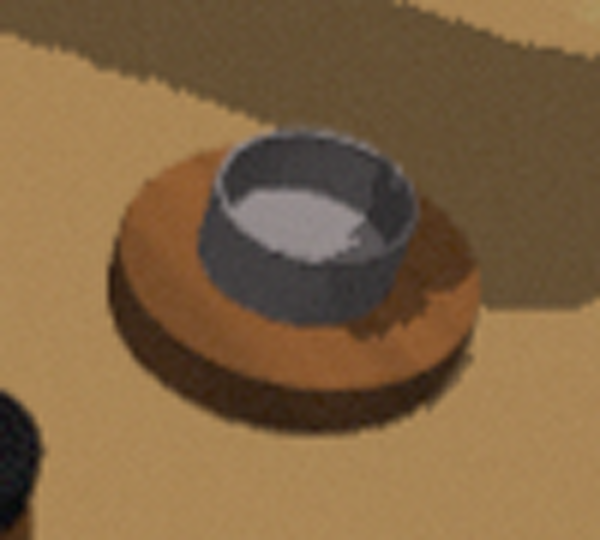

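View pics/w9.png

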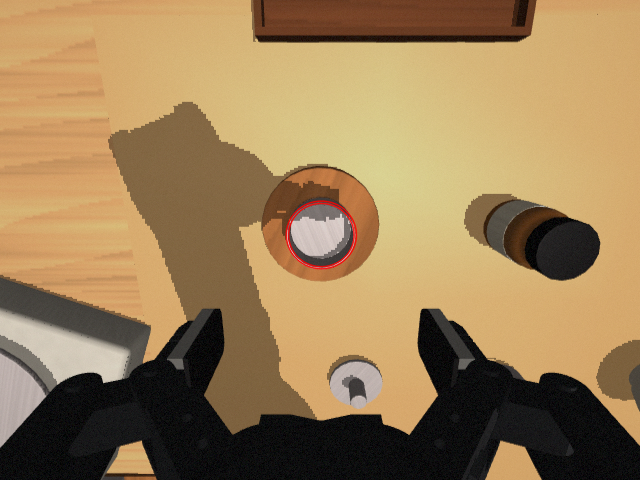

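The pan is seated: at a seated height of 15 mm the scene fit gives (623.9, 306.7), against (624.0, 307.9) for the stand. Next is the fine sieve.

Call:
servo_tool(
  commands=[-0.9,0.9,-0.1,0,0,-2.0,2.1,-0.3,0,0,-3.1,3.3,-0.5,0,0,-4.2,4.5,-0.5,0,0,-5.3,5.7,-0.5,0,0,-6.4,6.9,-0.5,0,0,-7.2,7.7,-0.5,0,0,-7.5,8.0,-0.5,0,0,-7.5,8.0,-0.5,0,0,-7.5,8.0,-0.5,0,0],
)

```text
clock: 9.13
eef_pos: [434.2, 107.3, 195.0]
tool_rot: [-3.141, -0.0, -0.0]
force: [0.8, 1.1, 0.0]
width: 85.2
```

Call:
servo_tool(
  commands=[0,0,0,0,0,0,0,0,0,0],
)

```text
clock: 9.3
eef_pos: [434.9, 108.2, 195.0]
tool_rot: [-3.141, -0.001, 0.002]
force: [0.1, -0.1, -0.9]
width: 85.7
```

```bash
python3 look.py fine 433 106 w10
```

```text
t 9.35 tcp [434.6 108.  195. ] rot [-3.1414e+00 -5.0000e-04  1.5000e-03] F [ 1.  -0.2 -0. ] w 85.5
fine [433.1 107.9] 164
```

View pics/w10.png

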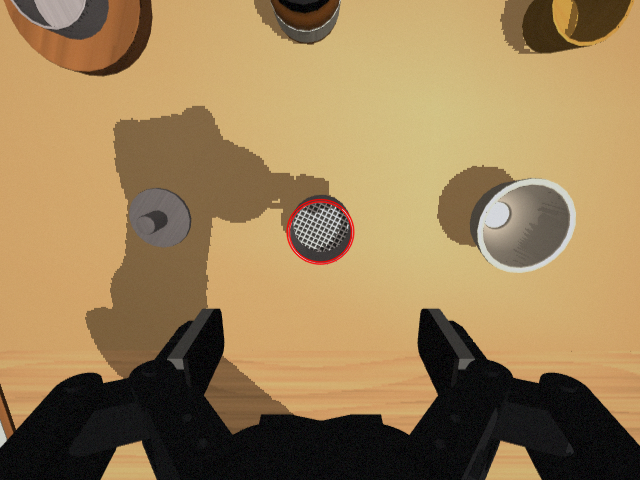

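Call:
servo_tool(
  commands=[0,-0.04,1.0,0,0,0,-0.04,2.3,0,0,0,-0.04,3.6,0,0,0,-0.04,4.9,0,0,0,-0.04,6.0,0,0,0,-0.04,6.8,0,0,0,-0.04,7.2,0,0,0,-0.04,7.28,0,0,0,-0.04,7.28,0,0.05,0,-0.04,7.28,0,0.1],
)

```text
clock: 10.18
eef_pos: [433.8, 108.5, 11.7]
tool_rot: [3.14, 0.001, 0.001]
force: [0.1, 0.2, 0.1]
width: 76.9
```

Call:
servo_tool(
  commands=[0,0,0,0,0.3,0,0,0,0,0.6,0,0,0,0,1,0,0,0,0,1,0,0,0,0,1,0,0,0,0,1,0,0,-0.3,0,1,0,0,-0.8,0,1,0,0,-0.8,0,1,0,0,-0.8,0,1],
)

```text
clock: 11.02
eef_pos: [434.0, 108.0, 33.5]
tool_rot: [-3.142, -0.001, 0.0]
force: [0.5, -0.1, -1.6]
width: 58.5
```

```bash
python3 look.py fine 433 107 w11 20
```

```text
t 11.07 tcp [433.7 108.   33.2] rot [-3.1415e+00 -4.0000e-04  2.0000e-04] F [-0.5 -0.2 -1.4] w 58.6
fine [432.6 108.1] 175
```

View pics/w11.png

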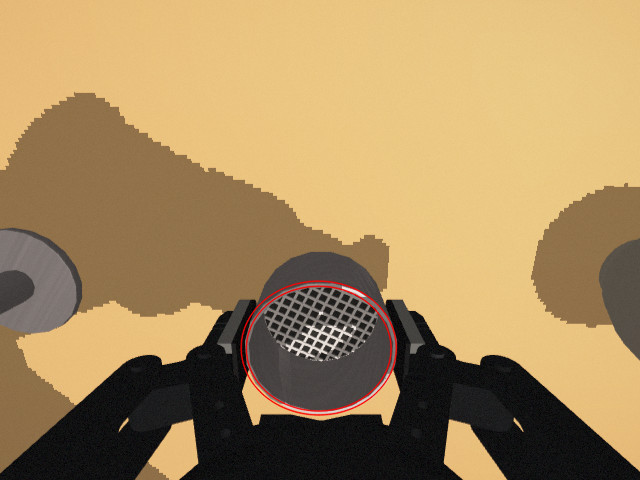

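Call:
servo_tool(
  commands=[0,0,-1.2,0,1,0,0,-2.6,0,1,0.4,-0.4,-4.0,0,1,1.2,-1.3,-4.6,0,1,2.3,-2.4,-4.7,0,1,3.4,-3.6,-4.7,0,1,4.5,-4.8,-4.7,0,1,5.6,-5.9,-4.7,0,1,6.6,-7.0,-4.7,0,1,7.3,-7.7,-4.7,0,1],
)

```text
clock: 11.9
eef_pos: [617.2, 304.3, 149.0]
tool_rot: [-3.14, 0.0, 0.003]
force: [1.0, 0.9, -1.6]
width: 58.4
```

Call:
servo_tool(
  commands=[0.25,-0.28,0,0,1,0.25,-0.28,0,0,1,0.25,-0.28,0,0,1,0.25,-0.28,0,0,1],
)

```text
clock: 12.23
eef_pos: [621.4, 305.6, 150.0]
tool_rot: [3.14, 0.002, -0.002]
force: [0.3, -0.2, -1.0]
width: 58.8
```

Run:
```python
from look import *
look("pan",(622,307),"w12",15)
z=ctrl.read_state()["eef_pos"][2]-13
w=ctrl.get_image("wrist");print(fit(w,[(z+44,30),(z+44,28)],(621,307),5))
```

```text
t 12.28 tcp [621.6 305.7 150.4] rot [ 3.1408e+00  1.5000e-03 -2.1000e-03] F [-0.1 -0.8 -0.6] w 58.7
pan [621.2 306.8] 129
(array([620.74977865, 304.30006   ]), np.float64(170.83657836914062))
```

View pics/w12.png

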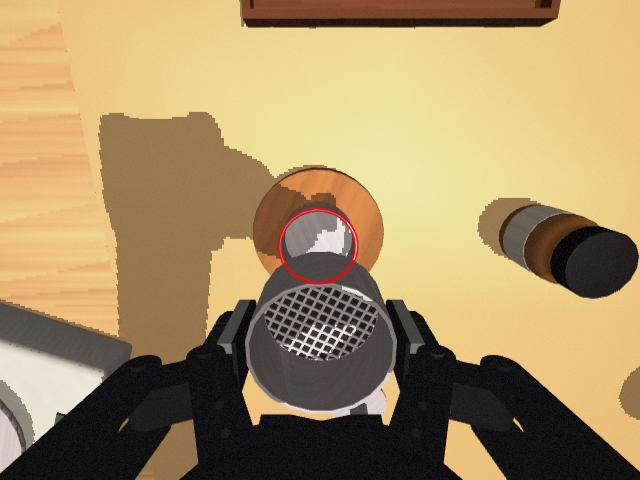

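Call:
servo_tool(
  commands=[0.03,-0.09,0.7,0,1,0.03,-0.09,1.6,0,1,0.03,-0.09,2.4,0,1,0.03,-0.09,3.0,0,1,0.03,-0.09,3.3,0,1,0.03,-0.09,3.4,0,1,0.03,-0.09,3.4,0,1,0.03,-0.09,3.4,0,1,0.03,-0.09,3.4,0,1],
)

```text
clock: 13.08
eef_pos: [624.1, 309.7, 67.2]
tool_rot: [-3.141, -0.002, -0.0]
force: [-0.3, -1.4, -0.2]
width: 58.3
```

Run:
```python
from look import *
z=ctrl.read_state()["eef_pos"][2]-13
look("fine",(622,307),"w13",z)
s=ctrl.get_image("scene")
cv2.imwrite("pics/s13.png",cv2.resize(s["img"][120:220,440:540],None,fx=6,fy=6,interpolation=2))
```

```text
t 13.13 tcp [624.  309.8  67.1] rot [-3.1408e+00 -2.0000e-03 -1.0000e-04] F [ 0.4  0.5 -0.6] w 58.4
fine [623.  309.7] 175
```

View pics/s13.png

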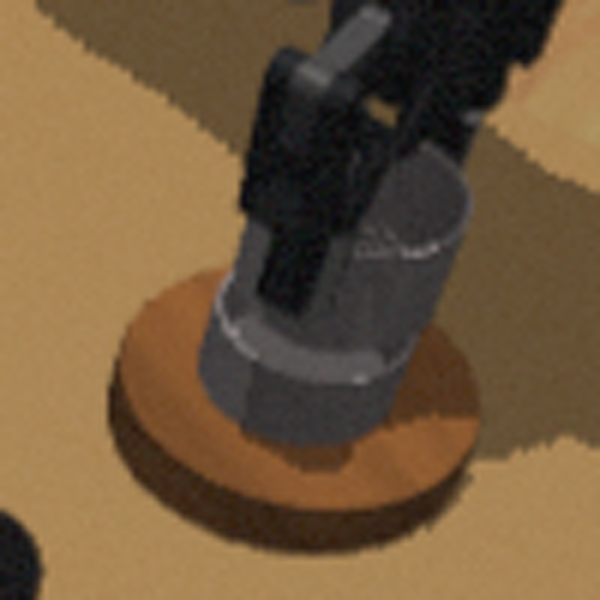

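Call:
servo_tool(
  commands=[-0.07,0.08,0.05,0,1,-0.07,0.08,0.1,0,1,-0.07,0.08,0.18,0,1,-0.07,0.08,0.25,0,1,-0.07,0.08,0.3,0,1,-0.07,0.08,0.3,0,1],
)

```text
clock: 13.68
eef_pos: [621.1, 307.5, 57.8]
tool_rot: [3.141, 0.001, -0.0]
force: [0.8, -0.2, -2.1]
width: 58.5
```

Run:
```python
from look import *
z=ctrl.read_state()["eef_pos"][2]-13
look("fine",(622,307),"w14",z)
```

```text
t 13.73 tcp [621.2 307.5  58. ] rot [ 3.1414e+00  4.0000e-04 -2.0000e-04] F [-0.2 -0.4 -0.9] w 58.3
fine [620.5 306.1] 177
```

Call:
servo_tool(
  commands=[0.02,0,0.04,0,1,0.04,-0.01,0.08,0,1,0.04,-0.01,0.12,0,1,0.04,-0.01,0.12,0,1,0.04,-0.01,0.12,0,1],
)

```text
clock: 14.15
eef_pos: [622.7, 307.8, 55.8]
tool_rot: [-3.141, -0.001, -0.0]
force: [-0.6, -0.1, 2.5]
width: 58.4
```

Call:
servo_tool(
  commands=[0,0,0.03,0,1,0,0,0.06,0,1,0,0,0.06,0,1],
)

```text
clock: 14.4
eef_pos: [622.8, 307.8, 55.7]
tool_rot: [-3.141, -0.001, -0.0]
force: [-3.4, -0.6, 10.4]
width: 58.7
```

Run:
```python
from look import *
look("fine",(622,307),"w15",42)
s=ctrl.get_image("scene")
cv2.imwrite("pics/s15.png",cv2.resize(s["img"][120:220,440:540],None,fx=6,fy=6,interpolation=2))
```

```text
t 14.45 tcp [622.8 307.8  55.7] rot [-3.1408e+00 -8.0000e-04 -1.0000e-04] F [-3.2 -0.4  9.8] w 58.1
fine [621.4 307.9] 176
```

View pics/s15.png

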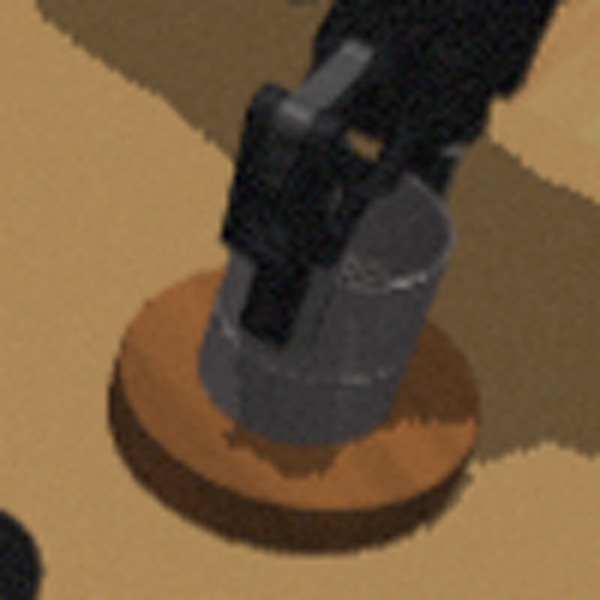

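The fine sieve is flush with only the thin rim line at the joint. I'll release and rise.

Call:
servo_tool(
  commands=[0,0,-0.04,0,0.35,0,0,-0.04,0,0.25,0,0,-0.04,0,0.1,0,0,-0.04,0,0,0,0,-0.04,0,0,0,0,-0.8,0,0,0,0,-2.0,0,0,0,0,-3.4,0,0,0,0,-4.8,0,0,0,0,-5.3,0,0],
)

```text
clock: 15.33
eef_pos: [625.1, 307.9, 191.7]
tool_rot: [-3.139, -0.007, -0.0]
force: [1.2, -0.3, 0.9]
width: 85.5
```

Call:
servo_tool(
  commands=[0,0,0,0,0,0,0,0,0,0,0,0,0,0,0],
)

```text
clock: 15.58
eef_pos: [621.3, 307.8, 184.6]
tool_rot: [3.141, 0.003, -0.0]
force: [-0.8, -0.3, -0.4]
width: 85.5
```

Run:
```python
from look import *
p=look("fine",(622,307),"w16",42)
s=ctrl.get_image("scene");print(fit(s,[(86,30),(86,28)],(624,307),6))
cv2.imwrite("pics/s16.png",cv2.resize(s["img"][120:220,440:540],None,fx=6,fy=6,interpolation=2))
```

```text
t 15.63 tcp [621.1 307.7 184.2] rot [ 3.1405e+00  3.2000e-03 -1.0000e-04] F [-0.3 -0.7 -0.4] w 85.0
fine [622.  307.1] 164
(array([623.75739089, 305.82768326]), np.float64(93.03986358642578))
```

View pics/s16.png

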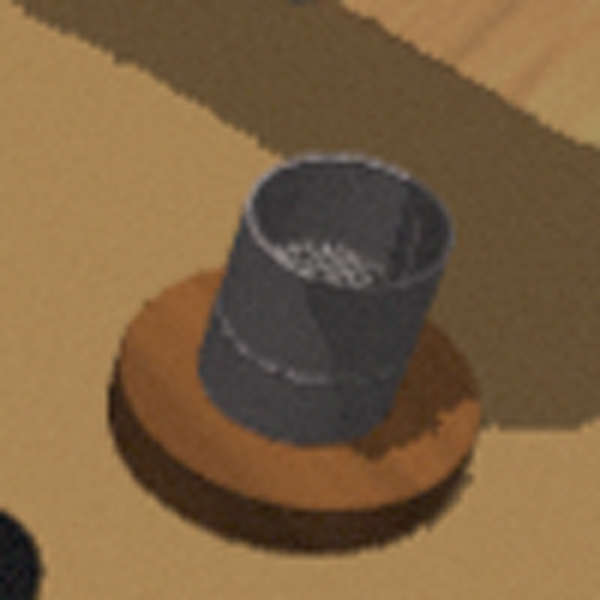

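Call:
servo_tool(
  commands=[0,0.9,-0.2,0,0,0,2.2,-0.4,0,0,-0.1,3.7,-0.6,0,0,-0.1,5.2,-0.6,0,0,-0.1,6.8,-0.6,0,0,-0.2,8.4,-0.6,0,0,-0.2,10.0,-0.6,0,0,-0.2,11.6,-0.6,0,0,-0.3,13.2,-0.6,0,0,-0.3,14.8,-0.6,0,0],
)

```text
clock: 16.52
eef_pos: [613.5, -63.8, 200.0]
tool_rot: [-3.141, 0.003, -0.0]
force: [0.7, 0.0, 0.7]
width: 85.3
```

Call:
servo_tool(
  commands=[0,1.6,0,0,0,0,3.2,0,0,0,-0.1,4.8,0,0,0,-0.1,6.4,0,0,0,-0.1,8.0,0,0,0,-0.2,9.3,0,0,0,-0.2,10.1,0,0,0,-0.2,10.4,0,0,0,-0.2,10.4,0,0,0,-0.2,10.4,0,0,0],
)

```text
clock: 17.35
eef_pos: [609.9, -320.4, 200.2]
tool_rot: [-3.139, 0.001, 0.001]
force: [-0.8, 0.9, -1.0]
width: 85.2
```

Call:
servo_tool(
  commands=[0,0,0,0,0,0,0,0,0,0,0,0,0,0,0],
)

```text
clock: 17.6
eef_pos: [610.6, -320.1, 201.2]
tool_rot: [-3.141, -0.0, 0.003]
force: [-0.7, -0.3, -0.1]
width: 85.3
```

```bash
python3 look.py coarse 608 -323 w17
```

```text
t 17.65 tcp [ 610.5 -320.5  201.4] rot [-3.1409e+00 -3.0000e-04  2.1000e-03] F [-0.   0.7  0.8] w 85.6
coarse [ 607.7 -324.7] 172
```

View pics/w17.png

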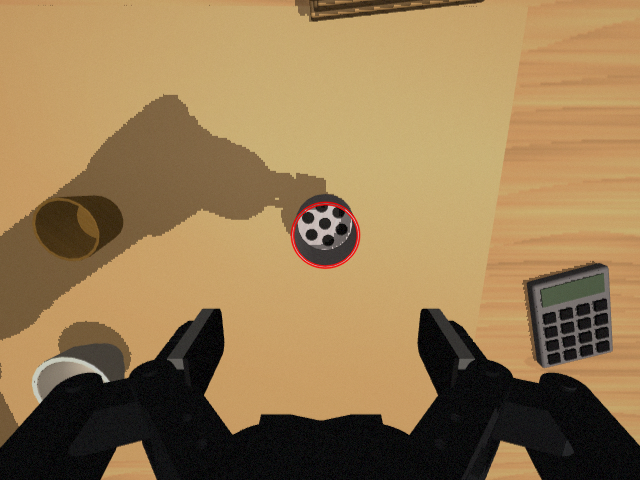

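Call:
servo_tool(
  commands=[-0.06,0.12,1.0,0,0,-0.06,0.12,2.3,0,0,-0.06,0.12,3.6,0,0,-0.06,0.12,4.9,0,0,-0.06,0.12,6.0,0,0,-0.06,0.12,6.8,0,0,-0.06,0.12,7.1,0,0,-0.06,0.12,7.17,0,0,-0.06,0.12,7.17,0,0.05,-0.06,0.12,7.17,0,0.1],
)

```text
clock: 18.48
eef_pos: [609.4, -325.9, 23.8]
tool_rot: [3.14, -0.002, 0.0]
force: [1.0, -0.0, 0.2]
width: 76.6
```

Call:
servo_tool(
  commands=[0,0,0,0,0.3,0,0,0,0,0.6,0,0,0,0,1,0,0,0,0,1,0,0,0,0,1],
)

```text
clock: 18.9
eef_pos: [609.6, -325.7, 24.5]
tool_rot: [3.141, -0.003, 0.0]
force: [-0.3, 1.3, 5.8]
width: 59.4
```

Call:
servo_tool(
  commands=[0,0,0,0,1,0,0,-0.3,0,1,0,0,-0.8,0,1,0,0,-0.8,0,1,0,0,-0.8,0,1],
)

```text
clock: 19.32
eef_pos: [609.1, -325.9, 43.7]
tool_rot: [3.14, -0.002, -0.0]
force: [-0.1, 0.2, -1.3]
width: 59.3
```

```bash
python3 look.py coarse 608 -324 w18 20
```

```text
t 19.37 tcp [ 608.6 -325.4   42.8] rot [ 3.1411e+00 -1.0000e-03 -1.0000e-04] F [-0.3  0.2 -1.6] w 59.7
coarse [ 608.6 -327.3] 175
```

View pics/w18.png

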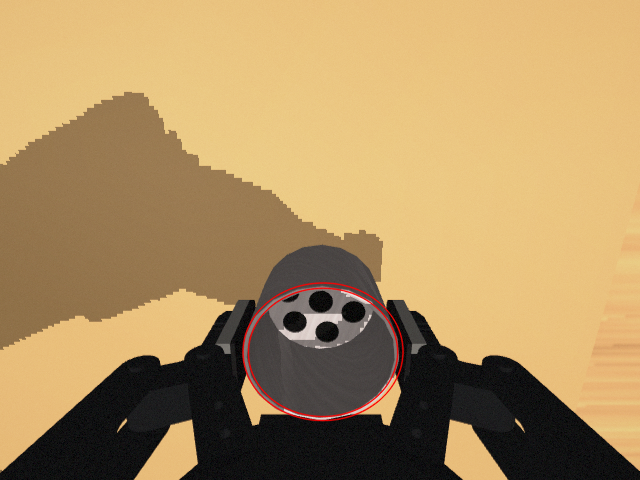

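Call:
servo_tool(
  commands=[0,0,-1.2,0,1,0,0,-2.6,0,1,0,0,-4.0,0,1,0,-0.8,-5.2,0,1,0,-2.0,-5.7,0,1,0.1,-3.5,-5.7,0,1,0.1,-5.1,-5.7,0,1,0.1,-6.7,-5.7,0,1,0.2,-8.3,-5.7,0,1,0.2,-9.9,-5.7,0,1],
)

```text
clock: 20.2
eef_pos: [613.1, -75.6, 184.3]
tool_rot: [-3.141, 0.0, -0.0]
force: [1.0, 0.2, -1.9]
width: 59.9
```

Call:
servo_tool(
  commands=[0,-1.6,0,0,1,0,-3.2,0,0,1,0.1,-4.8,0,0,1,0.1,-6.4,0,0,1,0.1,-8.0,0,0,1,0.2,-9.6,0,0,1,0.2,-11.2,0,0,1,0.2,-12.8,0,0,1,0.3,-14.2,0,0,1,0.3,-15.0,0,0,1],
)

```text
clock: 21.03
eef_pos: [619.4, 304.0, 183.4]
tool_rot: [-3.139, 0.001, 0.006]
force: [-0.3, 0.9, -1.8]
width: 59.4
```

Call:
servo_tool(
  commands=[0,-0.35,0,0,1,0,-0.35,0,0,1,0,-0.35,0,0,1,0,-0.35,0,0,1,0,-0.35,0,0,1],
)

```text
clock: 21.45
eef_pos: [621.5, 303.0, 184.9]
tool_rot: [3.14, -0.0, -0.004]
force: [1.7, 0.1, -2.1]
width: 59.4
```

Run:
```python
from look import *
z=ctrl.read_state()["eef_pos"][2]-24
look("fine",(622,307),"w19",42)
w=ctrl.get_image("wrist");print(fit(w,[(z+58,30),(z+58,28)],(621,307),6))
```

```text
t 21.5 tcp [621.4 303.5 184.9] rot [ 3.1408e+00 -3.0000e-04 -3.6000e-03] F [ 0.1  0.2 -1.9] w 59.5
fine [615.4 305.6] 108
(array([620.73363672, 301.90820933]), np.float64(176.60064697265625))
```

View pics/w19.png

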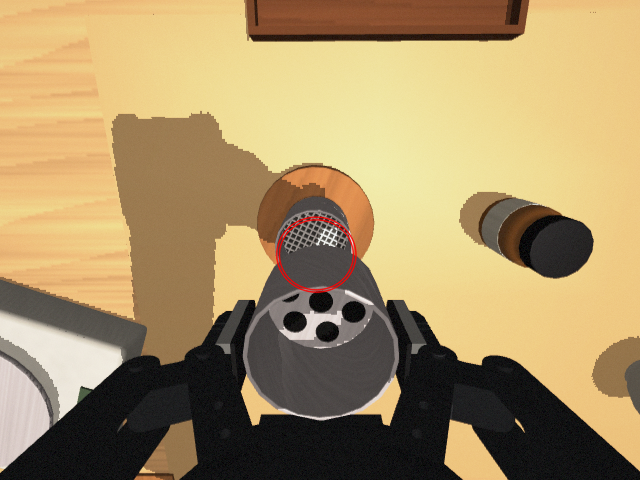

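Call:
servo_tool(
  commands=[0.03,-0.15,0.5,0,1,0.03,-0.15,1.2,0,1,0.03,-0.15,1.9,0,1,0.03,-0.15,2.4,0,1,0.03,-0.15,2.7,0,1,0.03,-0.15,2.75,0,1,0.03,-0.15,2.75,0,1,0.03,-0.15,2.75,0,1,0.03,-0.15,2.75,0,1],
)

```text
clock: 22.3
eef_pos: [622.5, 309.9, 117.0]
tool_rot: [-3.141, -0.002, -0.0]
force: [1.1, -0.0, -1.4]
width: 59.0
```

Run:
```python
from look import *
z=ctrl.read_state()["eef_pos"][2]-24
look("coarse",(622,307),"w20",z)
```

```text
t 22.35 tcp [622.4 309.9 116.9] rot [-3.1409e+00 -1.8000e-03 -1.0000e-04] F [-0.7 -0.7 -1.4] w 59.2
coarse [621.3 310.1] 172
```

Call:
servo_tool(
  commands=[0,0.08,0.05,0,1,0,0.08,0.12,0,1,0,0.08,0.2,0,1,0,0.08,0.26,0,1,0,0.08,0.3,0,1,0,0.08,0.3,0,1],
)

```text
clock: 22.85
eef_pos: [621.4, 307.8, 107.9]
tool_rot: [3.141, 0.001, -0.0]
force: [0.7, -0.1, -2.4]
width: 59.3
```

Run:
```python
from look import *
z=ctrl.read_state()["eef_pos"][2]-24
look("coarse",(622,307),"w21",z)
s=ctrl.get_image("scene")
cv2.imwrite("pics/s21.png",cv2.resize(s["img"][100:200,440:540],None,fx=6,fy=6,interpolation=2))
```

```text
t 22.9 tcp [621.5 307.8 108.1] rot [ 3.1414e+00  4.0000e-04 -1.0000e-04] F [ 0.  -0.1 -2.3] w 59.3
coarse [620.2 308. ] 172
```

View pics/s21.png

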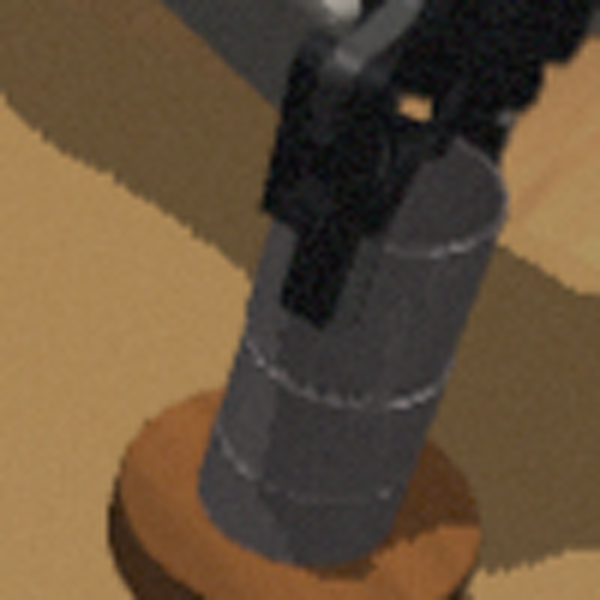

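Call:
servo_tool(
  commands=[0.03,0,0.04,0,1,0.05,0,0.08,0,1,0.05,0,0.12,0,1,0.05,0,0.12,0,1,0.05,0,0.12,0,1],
)

```text
clock: 23.37
eef_pos: [622.8, 307.8, 105.2]
tool_rot: [3.142, 0.0, -0.0]
force: [0.1, 0.3, -2.0]
width: 59.5
```

Call:
servo_tool(
  commands=[0,0,0.04,0,1,0,0,0.08,0,1,0,0,0.08,0,1,0,0,0.08,0,1],
)

```text
clock: 23.7
eef_pos: [623.1, 307.8, 103.6]
tool_rot: [-3.141, -0.0, -0.0]
force: [0.0, 0.1, -0.7]
width: 59.2
```

Call:
servo_tool(
  commands=[0,0,0.03,0,1,0,0,0.06,0,1,0,0,0.06,0,1,0,0,0.06,0,1],
)

```text
clock: 24.03
eef_pos: [623.4, 307.8, 103.5]
tool_rot: [-3.141, -0.001, -0.0]
force: [-2.1, -0.2, 8.4]
width: 59.6
```

Run:
```python
from look import *
look("coarse",(622,307),"w22",79)
s=ctrl.get_image("scene")
cv2.imwrite("pics/s22.png",cv2.resize(s["img"][100:200,440:540],None,fx=6,fy=6,interpolation=2))
```

```text
t 24.08 tcp [623.3 307.8 103.5] rot [-3.1409e+00 -1.0000e-03 -0.0000e+00] F [-2.8 -0.2  7.2] w 59.5
coarse [622.5 306.2] 177
```

View pics/s22.png

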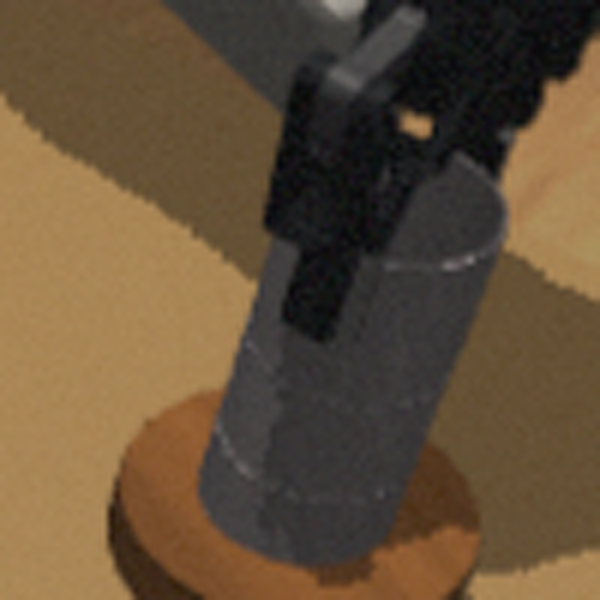

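Flush and seated. Release, then on to the lid.

Call:
servo_tool(
  commands=[0,0,-0.03,0,0.35,0,0,-0.03,0,0.25,0,0,-0.03,0,0.1,0,0,-0.03,0,0,0,0,-0.03,0,0,0,0,-0.8,0,0,0,0,-2.0,0,0,0,0,-3.2,0,0,0,0,-3.8,0,0,0,0,-4.0,0,0],
)

```text
clock: 24.97
eef_pos: [624.8, 307.9, 205.3]
tool_rot: [-3.14, -0.005, -0.0]
force: [0.4, -0.3, 0.4]
width: 85.9
```

Call:
servo_tool(
  commands=[-1.0,0.3,0,0,0,-2.4,0.6,0,0,0,-3.9,0.9,0,0,0,-5.3,1.2,0,0,0,-6.5,1.4,0,0,0,-7.2,1.6,0,0,0,-7.4,1.6,0,0,0,-7.4,1.6,0,0,0,-7.4,1.6,0,0,0,-7.4,1.6,0,0,0],
)

```text
clock: 25.8
eef_pos: [439.4, 268.1, 201.7]
tool_rot: [3.141, -0.002, -0.0]
force: [-0.2, 0.1, -0.3]
width: 85.3
```

Run:
```python
from look import *
look("lid",(438,267),"w23")
s=ctrl.get_image("scene")
cv2.imwrite("pics/s23.png",cv2.resize(s["img"][100:200,440:540],None,fx=6,fy=6,interpolation=2))
```

```text
t 25.85 tcp [439.4 267.9 201.7] rot [ 3.1412e+00 -1.5000e-03 -5.0000e-04] F [-0.7 -1.   0. ] w 85.6
lid [439.5 268.5] 125
```

View pics/w23.png

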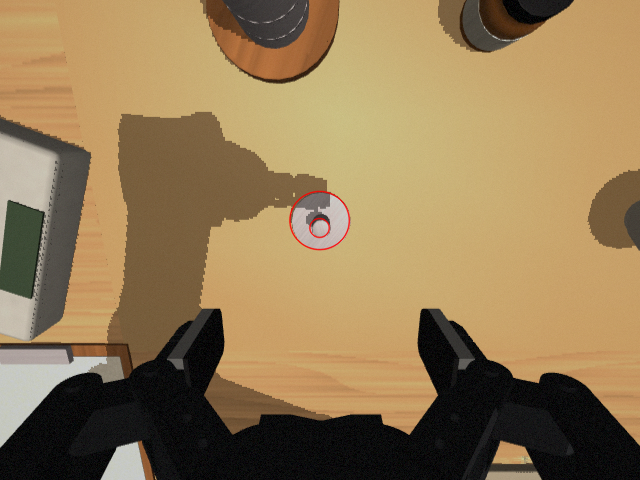

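View pics/s23.png

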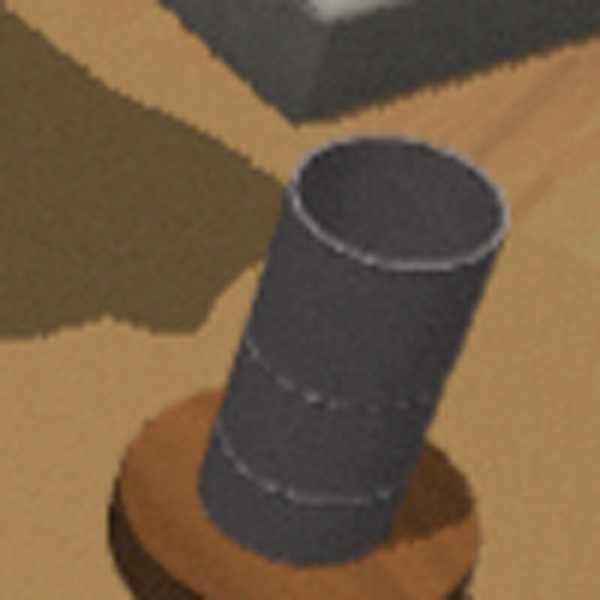

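The three-piece stack stands straight. Lid fit: knob at about (319,228) px, centre (439.5, 268.5). Going down on the knob.

Call:
servo_tool(
  commands=[0.04,-0.05,1.0,0,0,0.04,-0.05,2.3,0,0,0.04,-0.05,3.6,0,0,0.04,-0.05,4.9,0,0,0.04,-0.05,6.0,0,0,0.04,-0.05,6.8,0,0.1,0.04,-0.05,7.2,0,0.2,0.04,-0.05,7.38,0,0.3,0.04,-0.05,7.38,0,0.4,0.04,-0.05,7.38,0,0.5],
)

```text
clock: 26.73
eef_pos: [439.9, 269.1, 18.0]
tool_rot: [-3.141, -0.001, -0.001]
force: [-0.8, -0.9, -0.3]
width: 43.2
```

Run:
```python
from look import *
look("lid",(439,268),"w24")
```

```text
t 26.78 tcp [439.9 269.4  18.3] rot [-3.1407e+00 -1.9000e-03 -3.0000e-04] F [-0.1  0.6  0.7] w 42.3
lid [438.9 266.4] 159
```

View pics/w24.png

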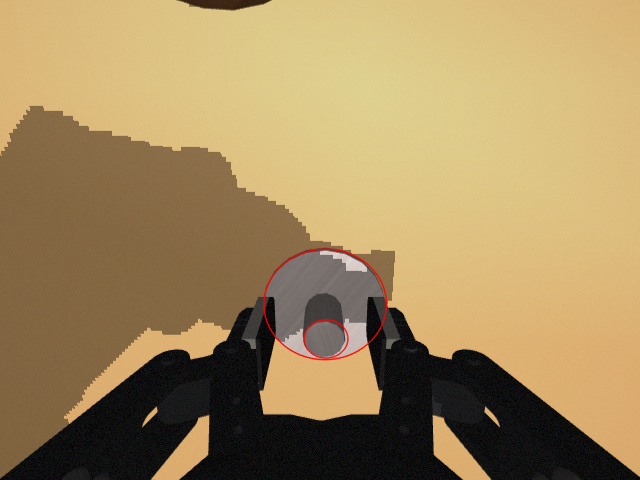

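Call:
servo_tool(
  commands=[0,0.06,0,0,0.5,0,0.06,0,0,0.55,0,0.06,0,0,0.65,0,0.06,0,0,0.75,0,0.06,0,0,0.85,0,0.06,0,0,1,0,0.06,0,0,1,0,0.06,0,0,1,0,0.06,0,0,1],
)

```text
clock: 27.53
eef_pos: [439.0, 267.8, 17.9]
tool_rot: [-3.141, -0.0, -0.0]
force: [-0.3, 0.4, 5.3]
width: 16.0
```

Call:
servo_tool(
  commands=[0,0,-0.3,0,1,0,0,-0.8,0,1,0,0,-0.8,0,1,0,0,-0.8,0,1],
)

```text
clock: 27.87
eef_pos: [439.3, 267.9, 37.9]
tool_rot: [-3.141, -0.001, 0.0]
force: [-1.0, 0.2, -1.6]
width: 15.8
```

```bash
python3 look.py lid 439 268 w25 20
```

```text
t 27.92 tcp [438.9 267.8  37.4] rot [-3.1413e+00 -3.0000e-04  2.0000e-04] F [-0.2 -0.3 -0. ] w 15.8
lid [439.  267.2] 155
```

View pics/w25.png

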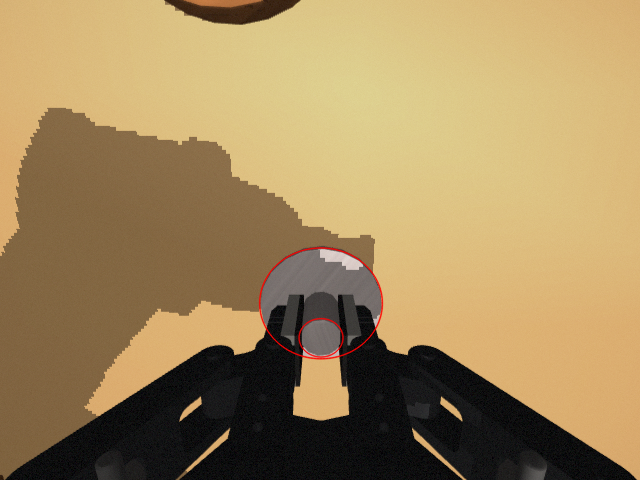

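Call:
servo_tool(
  commands=[0,0,-1.2,0,1,0,0,-2.6,0,1,0,0,-4.0,0,1,0,0,-5.3,0,1,0.6,-0.1,-6.2,0,1,1.7,-0.4,-6.3,0,1,3.1,-0.7,-6.3,0,1,4.6,-1.0,-6.3,0,1,5.9,-1.3,-6.3,0,1,6.9,-1.5,-6.3,0,1],
)

```text
clock: 28.75
eef_pos: [613.4, 305.6, 193.8]
tool_rot: [3.142, -0.0, 0.0]
force: [0.9, 0.3, -0.2]
width: 15.9
```

Call:
servo_tool(
  commands=[0.4,-0.1,0,0,1,0.4,-0.1,0,0,1,0.4,-0.1,0,0,1,0.4,-0.1,0,0,1,0.4,-0.1,0,0,1],
)

```text
clock: 29.17
eef_pos: [620.1, 307.6, 194.6]
tool_rot: [-3.141, 0.001, -0.0]
force: [0.8, 0.4, -0.7]
width: 15.6
```

Run:
```python
from look import *
z=ctrl.read_state()["eef_pos"][2]-17.9
look("coarse",(622,307),"w26",79)
w=ctrl.get_image("wrist");print(fit(w,[(z+12,30),(z+40,9)],(621,307),6))
```

```text
t 29.22 tcp [620.3 307.8 194.9] rot [-3.1412e+00  1.0000e-03  1.0000e-04] F [-0.2  0.4 -1. ] w 15.7
coarse [621.9 307.5] 110
(array([620.78901251, 307.00296081]), np.float64(160.35653686523438))
```

View pics/w26.png

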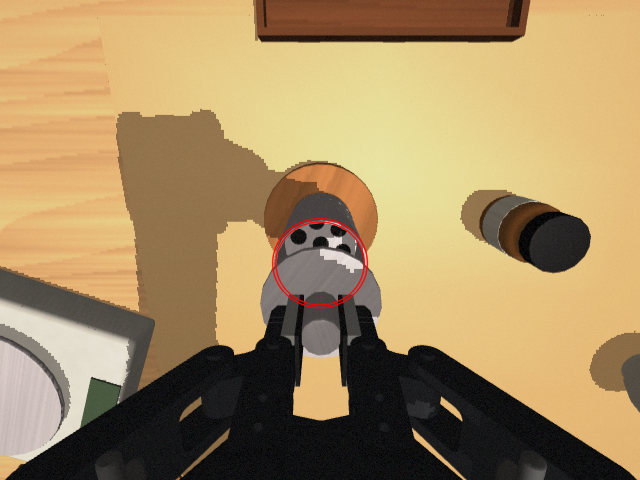

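Call:
servo_tool(
  commands=[0.03,0,0.3,0,1,0.03,0,0.6,0,1,0.03,0,0.9,0,1,0.03,0,1.1,0,1,0.03,0,1.2,0,1,0.03,0,1.2,0,1,0.03,0,1.2,0,1,0.03,0,1.2,0,1],
)

```text
clock: 29.93
eef_pos: [622.4, 307.5, 165.1]
tool_rot: [-3.142, -0.001, -0.0]
force: [0.0, 0.2, -1.2]
width: 16.1
```

Run:
```python
from look import *
z=ctrl.read_state()["eef_pos"][2]-17.9
look("lid",(622,307),"w27",z)
s=ctrl.get_image("scene")
cv2.imwrite("pics/s27.png",cv2.resize(s["img"][70:190,440:540],None,fx=5,fy=5,interpolation=2))
```

```text
t 29.98 tcp [622.5 307.5 165.2] rot [-3.1414e+00 -8.0000e-04 -2.0000e-04] F [-0.5 -1.1 -1.4] w 15.8
lid [622.7 306.8] 158
```

View pics/s27.png

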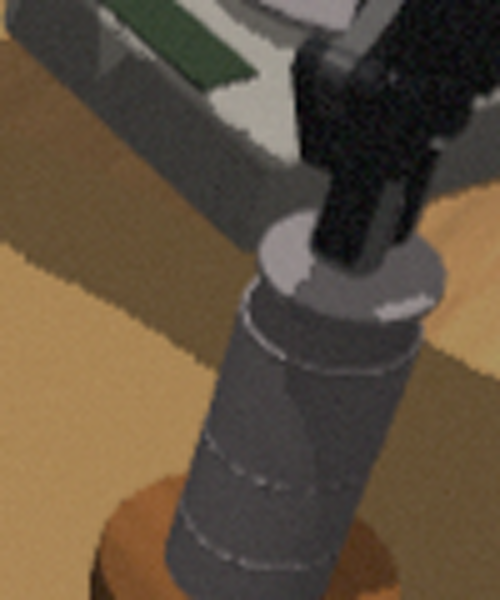

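Call:
servo_tool(
  commands=[-0.02,-0.01,0.1,0,1,-0.02,-0.01,0.2,0,1,-0.02,-0.01,0.3,0,1,-0.02,-0.01,0.4,0,1,-0.02,-0.01,0.5,0,1,-0.02,-0.01,0.5,0,1,-0.02,-0.01,0.5,0,1],
)

```text
clock: 30.62
eef_pos: [621.5, 307.7, 152.0]
tool_rot: [3.141, 0.0, -0.0]
force: [-1.2, 1.3, -0.2]
width: 15.7
```

Call:
servo_tool(
  commands=[0,0,0.04,0,1,0,0,0.08,0,1,0,0,0.12,0,1,0,0,0.12,0,1,0,0,0.12,0,1],
)

```text
clock: 31.03
eef_pos: [621.6, 307.8, 149.3]
tool_rot: [3.142, 0.0, -0.0]
force: [-0.3, 0.8, -1.1]
width: 15.8
```

Call:
servo_tool(
  commands=[0,0,0.03,0,1,0,0,0.06,0,1,0,0,0.08,0,1,0,0,0.08,0,1],
)

```text
clock: 31.37
eef_pos: [622.0, 307.8, 148.0]
tool_rot: [-3.141, -0.001, -0.0]
force: [-2.0, 0.1, 3.4]
width: 16.0
```

Run:
```python
from look import *
look("lid",(622,307),"w28",130)
s=ctrl.get_image("scene")
cv2.imwrite("pics/s28.png",cv2.resize(s["img"][70:190,440:540],None,fx=5,fy=5,interpolation=2))
```

```text
t 31.42 tcp [621.9 307.9 148. ] rot [-3.1412e+00 -8.0000e-04 -1.0000e-04] F [ 0.1 -0.2  3. ] w 16.1
lid [622.1 307.1] 163
```

View pics/s28.png

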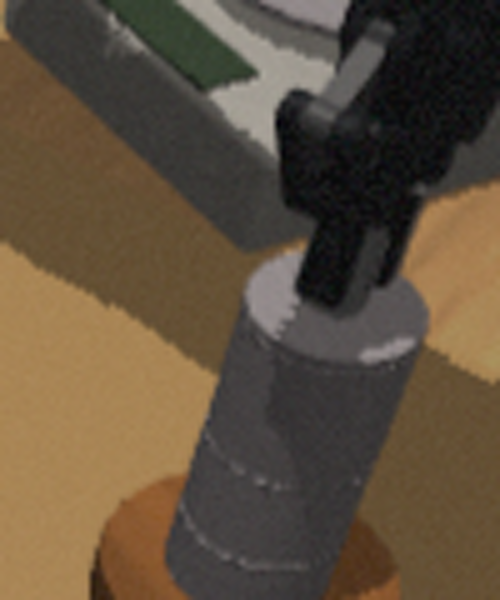

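Call:
servo_tool(
  commands=[0,0,0.03,0,1,0,0,0.04,0,1],
)

```text
clock: 31.63
eef_pos: [622.3, 307.8, 147.9]
tool_rot: [-3.141, -0.002, -0.0]
force: [-2.3, -0.9, 11.4]
width: 16.2
```

Call:
servo_tool(
  commands=[0,0,-0.03,0,0.78,0,0,-0.03,0,0.7,0,0,-0.03,0,0.55,0,0,-0.03,0,0.3,0,0,-0.03,0,0,0,0,-0.3,0,0,0,0,-1.0,0,0,0,0,-2.0,0,0,0,0,-3.0,0,0,0,0,-3.4,0,0],
)

```text
clock: 32.47
eef_pos: [623.5, 307.8, 235.4]
tool_rot: [-3.14, -0.005, -0.0]
force: [0.9, -0.3, 0.9]
width: 85.4
```

Call:
servo_tool(
  commands=[-1.0,0.5,0,0,0,-2.4,1.5,0,0,0,-3.8,2.5,0,0,0,-5.2,3.5,0,0,0,-6.0,4.5,0,0,0,-6.2,5.0,0,0,0,-6.2,5.0,0,0,0,-6.2,5.0,0,0,0],
)

```text
clock: 33.13
eef_pos: [467.3, 183.0, 231.8]
tool_rot: [-3.14, -0.001, -0.001]
force: [0.9, 0.3, 0.2]
width: 85.0
```

Run:
```python
from look import *
s=ctrl.get_image("scene");t=ctrl.get_image("top")
for z in (128,130,132): print(z,fit(s,[(z+12,30),(z+40,9)],(623,307),7))
a=cv2.resize(s["img"][70:190,440:540],(400,480),interpolation=2);b=cv2.resize(t["img"][130:250,90:190],(400,480),interpolation=2)
cv2.imwrite("pics/f1.png",np.hstack([a,b]));cv2.imwrite("pics/f2.png",s["img"])
```

```text
128 (array([621.49167328, 311.08111267]), np.float64(140.55841064453125))
130 (array([622.5598978 , 308.25820484]), np.float64(140.29815673828125))
132 (array([623.56902351, 305.62497025]), np.float64(139.91787719726562))
```

View pics/f1.png

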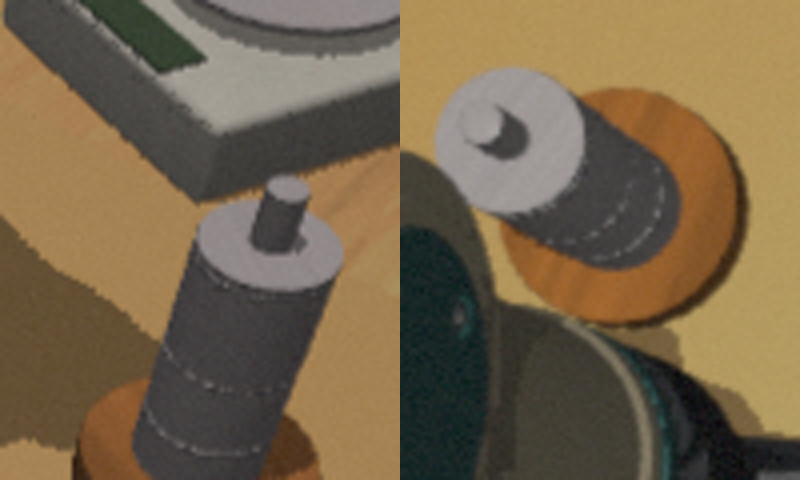

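View pics/f2.png

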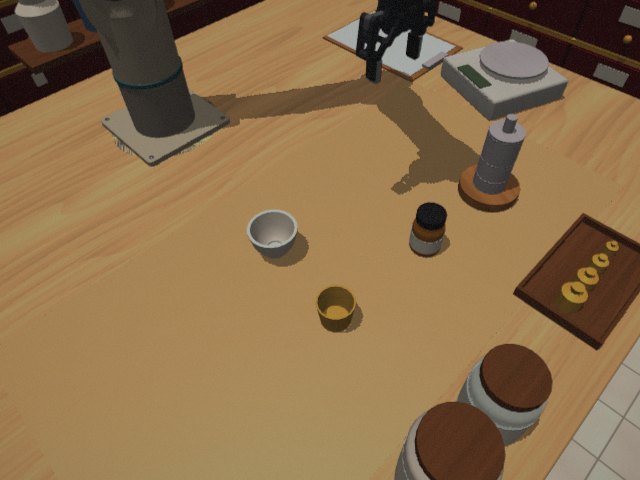

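The complete stack stands straight, lid centre at (622.6, 308.3) for a seated height of 130 mm. Mortar, jar and cup are at their first pixels. The arm is clear, so I'll hand in.

```bash
python3 -c "
from cell import ctrl
print(ctrl.finish_job())"
```

```text
the job is handed in; nothing more can be done
None
```

The sieve set is built on the stand in the order asked: pan, fine sieve, coarse sieve, lid. Each piece was lowered until it met firm contact (about 7–13 N) within about 1 mm of its expected seated height, then let go. The job was handed in at about 33 s with the arm well clear.

- **Stack:** the last pictures show it straight, with only thin rim lines at the joints. The lid's centre fits at (622.6, 308.3) in the scene camera for full seating; the same camera gave (624.0, 307.9) for the stand. I judged how level it is by eye.
- **Mortar, jar and cup:** they look unmoved in the scene picture; I compared them by eye.
- **Cameras:** the scene and top cameras disagreed by up to about 8 mm, mostly in x. I placed by the wrist camera, which lay between them, and by the grip position. A few fits were poor (the fine sieve from the top camera, and the fine sieve on the stack hidden behind the held coarse sieve), and I did not use those.

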